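# Top up the detergent-tablet dispenser to its line

## Robot

A 6-joint arm with a two-finger parallel gripper is mounted at the origin on the work surface. World frame = base frame: x ahead of the robot, y to its left, z up, the work surface at z = 0. Lengths are in mm, angles in rad, forces in N, time in s.
With the tool pointing down it reaches from about 350 to 725 mm from the base axis. Payload 6 kg.
Tool frame: the origin (TCP) lies between the finger pads; the fingertips stand 17 mm ahead of it and the grasp point (between the pads) lies 2 mm behind it; z points along the fingers, y is the line along which they close (so a half turn about z gives the same grasp; the last joint's range is limited). The gripper opens to 85 mm and grips with 20 to 120 N. Pads are 22 mm wide; open, the fingers measure 114 mm over their backs; the gripper's body (76 mm by 85 mm) begins 54 mm behind the grasp point. The pads swing forward as they close: fully open they stand 13 mm farther back than shut.
Start: joints at [-0.928, 0.04, 0.085, 0, -1.615, -0.334], TCP at [182.358, -571.593, 225.861] pointing down, gripper open.
Joint ranges: [-2.56, 2.56], [-1.29, 2.01], [-1.08, 1.49], [-3.29, 1.98], [-2.81, -0.18], [-2.99, 2.99]. Speed limits (rad/s): [2.57, 2.57, 3.01, 3.14, 3.14, 3.14].

## Interface

Orientations are given as [roll, pitch, yaw] about the fixed x, y, z axes, in that order (R = Rz(yaw) Ry(pitch) Rx(roll)).
In Python, from workcell import telemetry, optics, ticket gives the robot as it stands. The module is installed in compiled form; this text tells all that it offers.
- The arm moves only by the shell command python3 -m handwheel 'ROWS'. ROWS is JSON, a list of rows, each a list of 5 numbers: the closure, from -1 (fully open) to 1 (shut), then the shift along the tool's x, y, z in m, then the turn about the tool's z in rad. In form: [[grip, tx, ty, tz, spin], ...]. A call has 1 to 8 rows; each row shifts and turns the commanded pose from where the row before left it, along the tool's axes as they then stand; what a row does not reach is not made up. A row lasts 1/12 s, in which the tool goes at most 41.7 mm and 7.16 degrees, less where a joint would pass 70% of its speed; a pose out of reach is approached as far as the arm can. A call with a gripper value outside its range is refused whole. The fingers move at their own pace and stop on an object; the grip force is fixed at half the most. Time passes only in rows, so rows that do not move let the fingers close. It gives the time, the measured TCP pose, the force, the opening and the grip force at its end, in the units of the state.
- telemetry.observe(): the state, without advancing time (a new reading comes with each control period).
- optics.get_image(name): name is "scene" or "top" or "wrist"; returns a dict with "image" (480x640x3 uint8, red, green, blue), "z_map" (480x640 float32, mm along the optical axis (not along the pixel's ray), 0 where there is no reading), "vertical_fov" (degrees; the focal length in pixels is half the picture's height over the tangent of half this angle, whatever the lens; pixels are square), "cx", "cy" (the principal point, pixels), "R" (3x3) and "t" (3): a world point X has camera coordinates R X + t. Camera axes: x right, y down, z forward; pixel columns grow to the right and rows downward; lengths in mm; the calibration is good to about 2 mm. A picture is of the moment at which its call begins.
- ticket.job_done(): hands the job in; it is judged then, once.
The state is a dict: "time_s": time; "q": joint angles; "joint_vel": joint speeds; "tau": joint torques, N m; "tool_pos": TCP position; "eef_rot": TCP orientation; "ft_force": force on the tool from outside, world axes, zero at the start; "ft_torque": the same for the moment, N m; "opening": opening from 0.0 (shut) to 1.0 (fully open); "gripper_force": force on a finger pad.
Only numpy, scipy, OpenCV 4.12 (cv2) and the standard library are available. Lean on these libraries where they do the work, as an engineer would, in place of code of your own. Each camera call takes 0.05 s, during which the arm holds its last target. There are 200 camera calls.

## Task

Top up the dish-wash dispenser: add detergent tablets, full or half thickness, to the stack in its upright guide until the top of the stack is level with the dark fill line, lying flat, neither short of the line nor above it. Then push the feed lever all the way over, away from the robot, let go, and do not disturb the other things on the bench.

Things in the scene. Friction and masses are not known exactly. Their poses are not given: they have to be found in the camera images.
- dispenser: grey plastic dispenser (light grey guide) fixed to the bench. Origin: on the axis of its upright round tablet guide, at bench level (tablets rest on the bench itself inside the guide); z up. One tablet, full or half, lies in the guide at the start. Base plate 6 mm thick, 100 mm along x, y from -55 to 135 mm; the feed lever is on the +y side
- guide_mouth (a point): centre of the guide's mouth, 76 mm above the bench. Guide: 54 mm inside, two curved shells 3 mm thick on the dispenser's -y and +y sides, flared over the top 10 mm to about 64 mm inside, 74 mm outside. Between them two full-height gaps 40 mm wide face -x and +x: fingers that close along the dispenser's x can go down in them with a tablet
- fill_line (a point): on the guide's axis at the middle of the dark fill line, a 3 mm high band round both shells, 60 mm above the bench
- lever_tip (a point): centre of the 26 mm black ball at the end of the dispenser's feed lever. The lever's pivot lies 95 mm from the guide's axis along the dispenser's +y, 28 mm above the bench, and the ball's centre is 60 mm from the pivot; it swings in the dispenser's x-z plane
- lever (a joint): feed lever angle, rad: 0 leaning 0.5 rad from upright towards the dispenser's -x (the robot's side), 1.0 at the far stop leaning 0.5 rad towards +x. Friction holds it where it is left; about 1 to 2 N at the ball moves it
- full_a_center (a point): centre (half-way up) of a full detergent tablet: hard white disc 50 mm in diameter, 24 mm thick, about 70 g, z along its axis. It lies flat on the bench or is the one in the guide
- full_b_center (a point): centre (half-way up) of a full detergent tablet: hard white disc 50 mm in diameter, 24 mm thick, about 70 g, z along its axis. It lies flat on the bench or is the one in the guide
- full_c_center (a point): centre (half-way up) of a full detergent tablet: hard white disc 50 mm in diameter, 24 mm thick, about 70 g, z along its axis. It lies flat on the bench or is the one in the guide
- half_a_center (a point): centre (half-way up) of a half detergent tablet: hard white disc 50 mm in diameter, 12 mm thick, about 35 g, z along its axis. It lies flat on the bench or is the one in the guide
- half_b_center (a point): centre (half-way up) of a half detergent tablet: hard white disc 50 mm in diameter, 12 mm thick, about 35 g, z along its axis. It lies flat on the bench or is the one in the guide
- ramekin: bystander, leave alone: small white china bowl, 72 mm wide, 40 mm high
- jar: bystander, leave alone: amber glass jar, 60 mm wide, 60 mm high
- brush: bystander, leave alone: washing-up brush lying down
- scraper: bystander, leave alone: flat scraper (spatula) lying down
- mug: bystander, leave alone: white china mug, 80 mm wide, 90 mm high
- sprayer: bystander, leave alone: white plastic bottle, 70 mm wide, 190 mm high
There are look-alikes about, which are no part of the job. Leave any blue or brown look-alike of the part that bears full_b_center alone.

How it is judged:
By the outcome, as a careful person would: the job done as asked, in the order asked, and still so for the second after the job is handed in, with the robot touching nothing.
It also fails if it takes over 64 s, if anything falls off the work surface, if the arm or the gripper's body presses on something with over 40 N, if the wrist force passes 120 N, or if a joint passes its speed limit or range.

## Working session

There is one attempt and no reset: what is moved stays moved. The work goes in short steps, Python scripts to look and compute and a shell command to move; the robot and the scene stay as the last step left them, time stands still between calls to the robot, and variables do not carry over. Pictures are saved under pics/ and viewed, at most 10 in all, crops included, and the job is handed in when it is done.

```bash
mkdir -p pics; cat > h.py <<'E'
import numpy as np, cv2
from workcell import telemetry, optics, ticket
def grab(n,save=None):
    d=optics.get_image(n); d['f']=240/np.tan(np.radians(d['vertical_fov'])/2)
    if save: cv2.imwrite(f'pics/{save}.png',d['image'][:,:,::-1])
    return d
def ray(d,u,v,z):
    R=np.array(d['R']);t=np.array(d['t']);c=-R.T@t
    r=R.T@np.array([(u-d['cx'])/d['f'],(v-d['cy'])/d['f'],1.])
    return c+r*(z-c[2])/r[2]
def cloud(d):
    v,u=np.mgrid[:480,:640];z=d['z_map']
    P=np.stack([(u-d['cx'])/d['f']*z,(v-d['cy'])/d['f']*z,z],-1)
    return (P-np.array(d['t']))@np.array(d['R'])
def proj(d,X):
    p=np.array(d['R'])@np.array(X)+np.array(d['t']); return p[:2]/p[2]*d['f']+[d['cx'],d['cy']]
E
python3 - <<'E'
from h import *
for n in('scene','top'):
    d=grab(n,n+'0'); np.savez(n+'0.npz',**d); print(n,d['f'],-np.array(d['R']).T@d['t'])
s=telemetry.observe(); print(s)
E
```

```text
scene 530.0614969407192 [ 946.42559766 -555.00992652 1107.3548453 ]
top 499.39276884166816 [ 484.40894011  -28.88745981 1070.22842455]
{'time_s': 0.1, 'q': array([-9.28316878e-01,  4.08193257e-02,  8.39418320e-02, -4.03808536e-04,
       -1.61554475e+00, -3.33734618e-01]), 'joint_vel': array([-0.00220524, -0.00046707,  0.00074275,  0.00179124, -0.0006213 ,
       -0.00095534]), 'tau': array([-5.25966170e-03, -3.69347370e+01,  3.48283410e+01,  6.95160359e+00,
       -4.42861958e-03,  1.00520492e-05]), 'tool_pos': array([ 182.31245855, -571.31113299,  224.95848702]), 'eef_rot': array([ 3.13992429e+00, -1.51432980e-04, -2.83282996e+00]), 'ft_force': array([ 0.28605199, -0.16752192, -0.48365801]), 'ft_torque': array([0.01312189, 0.03110727, 0.01424312]), 'gripper_force': 0.0, 'opening': 0.9961274434032871}
```

View pics/top0.png

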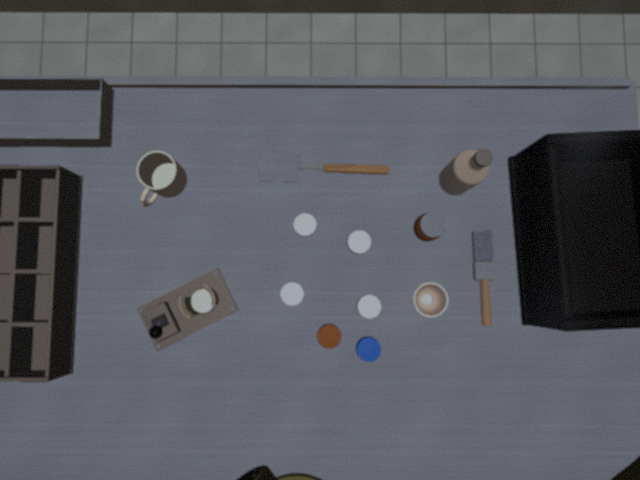

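View pics/scene0.png

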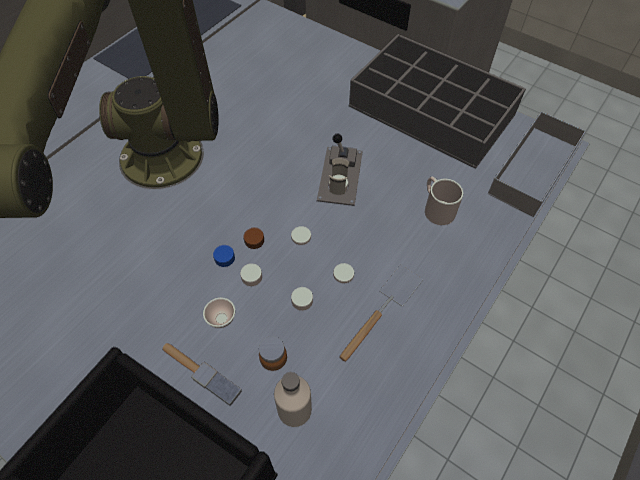

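The top view shows four white discs on the bench at (305,224), (360,242), (292,293) and (369,306). The look-alikes are brown at (329,336) and blue at (369,348). The dispenser guide is at about (200,300) and the lever ball at (155,332). Next I'll measure the heights and poses.

```bash
python3 - <<'E'
from h import *
d=dict(np.load('top0.npz')); s=dict(np.load('scene0.npz'));C=cloud(d);S=cloud(s)
g=d['image'].astype(int)
m=((g.min(2)>150)).astype(np.uint8)
n,l,st,ce=cv2.connectedComponentsWithStats(m)
for i in range(1,n):
    if 200<st[i,4]<1200:
        k=l==i; z=np.median(C[k][:,2]); p=ray(d,*ce[i],z)
        q=proj(s,p).astype(int); zs=np.median(S[q[1]-4:q[1]+5,q[0]-4:q[0]+5,2])
        print(ce[i].round(1),st[i,4],'z',z.round(1),'zscene',zs.round(1),p.round(1))
bench=C[360:450,150:250,2]; print('bench',np.median(bench))
# base plate
k=(C[...,2]>3.2)&(C[...,2]<30); k[:260]=0;k[365:]=0;k[:,:125]=0;k[:,250:]=0
n,l,st,ce=cv2.connectedComponentsWithStats(((g.max(2)-g.min(2)<14)&(np.mgrid[:480,:640][1]<245)&(np.mgrid[:480,:640][1]>130)&(np.mgrid[:480,:640][0]>262)&(np.mgrid[:480,:640][0]<355)).astype(np.uint8))
i=1+np.argmax(st[1:,4]); c=(l==i).astype(np.uint8)
cn=max(cv2.findContours(c,0,2)[0],key=cv2.contourArea); r=cv2.minAreaRect(cn); b=cv2.boxPoints(r)
print('rect',r,st[i]); print(np.array([ray(d,*x,6) for x in b]).round(1))
k=(g.max(2)<35);k[:310]=0;k[350:]=0;k[:,:140]=0;k[:,175:]=0
v,u=np.nonzero(k);print('ball',u.mean(),v.mean(),len(u),np.median(C[k],0))
for a in('top','scene'):
    x=d if a=='top' else s
    cr=x['image'][255:365,120:260] if a=='top' else x['image'][125:215,300:380]
    cr=cv2.resize(cr,(400,315 if a=='top' else 450),interpolation=cv2.INTER_CUBIC); 
    if a=='top': A=cr
o=np.zeros((450,800,3),np.uint8);o[:315,:400]=A;o[:,400:]=cr
cv2.imwrite('pics/disp.png',o[:,:,::-1])
k=(C[...,2]>68)&(C[...,2]<90);k[:255]=0;k[365:]=0;k[:,:120]=0;k[:,260:]=0
print('guide top',k.sum(),np.median(C[k],0),C[k].min(0),C[k].max(0))
E
```

```text
[163.4 175.2] 394 z 6.2 zscene 66.0 [730.9 291.5   6.2]
[304.5 224. ] 360 z 13.2 zscene 11.8 [623.7 -14.9  13.2]
[358.9 241.3] 371 z 25.1 zscene 23.5 [ 585.6 -129.6   25.1]
[291.6 293.5] 380 z 13.2 zscene 11.8 [476.2  12.   13.2]
[201.4 300.8] 340 z 25.1 zscene 55.8 [461.  198.9  25.1]
[369.  306.1] 383 z 25.0 zscene 23.8 [ 450.4 -149.3   25. ]
bench 1.1402347082974447
rect ((187.5, 308.4999694824219), (90.99998474121094, 112.99998474121094), 90.0) [ 131  263  114   92 6854]
[[540.3 354.9   6. ]
 [540.6 114.    6. ]
 [350.  111.2   6. ]
 [349.7 347.9   6. ]]
ball 155.71794871794873 330.8376068376068 117 [404.72145947 270.89053357  95.80962593]
guide top 211 [455.78441139 218.74824278  74.75781571] [392.34913504 162.47242699  68.06265652] [493.21485344 277.42172146  89.85642687]
```

View pics/disp.png

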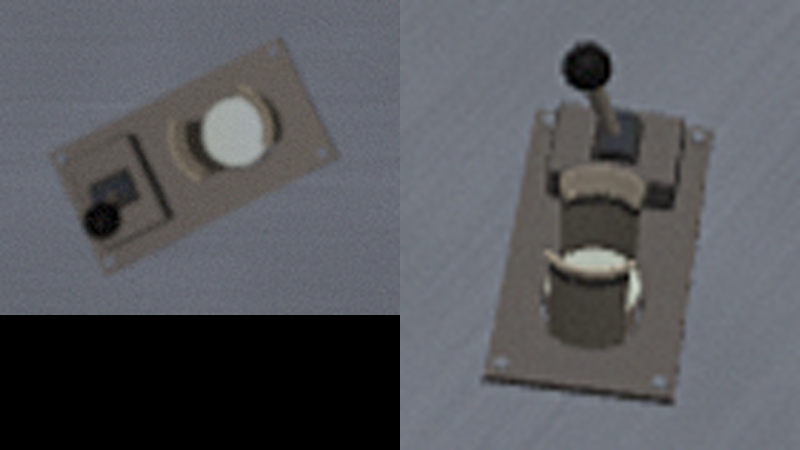

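The crop shows the guide with a white tablet inside, its top at about z=25 mm, so it is a full one. That leaves 36 mm to add: one full and one half. Next I'll get the dispenser pose from the plate and the guide.

```bash
python3 - <<'E'
from h import *
d=dict(np.load('top0.npz'))
g=cv2.GaussianBlur(d['image'],(3,3),0).astype(int)
k=((g[...,2]-g[...,0])<6)&(g.max(2)>0); k[:262]=0;k[358:]=0;k[:,:130]=0;k[:,245:]=0
k=cv2.morphologyEx(k.astype(np.uint8),cv2.MORPH_OPEN,np.ones((5,5)))
cn=max(cv2.findContours(k,0,2)[0],key=cv2.contourArea)
h=cv2.convexHull(cn);r=cv2.minAreaRect(h);print(r)
P=np.array([ray(d,*x,6)[:2] for x in cv2.boxPoints(r)]);print(P.round(1),np.linalg.norm(P-np.roll(P,1,0),axis=1))
e=[P[1]-P[0],P[2]-P[1]];e=max(e,key=np.linalg.norm);y=e/np.linalg.norm(e);y=y if y[1]>0 else -y
x=np.array([y[1],-y[0]]);o=P.mean(0)-40*y
print('origin',o,'yaw of x',np.arctan2(x[1],x[0]))
C=cloud(d);k=(C[...,2]>70)&(C[...,2]<80)&(np.linalg.norm(C[...,:2]-o,axis=-1)<45)
Q=(C[k][:,:2]-o)@np.array([x,y]).T; print('rim in disp',k.sum(),Q.min(0),Q.max(0),Q.mean(0))
q=((g.max(2)<35));q[:310]=0;q[350:]=0;q[:,:140]=0;q[:,175:]=0;v,u=np.nonzero(q)
print('ball',(ray(d,u.mean(),v.mean(),83)[:2]-o)@np.array([x,y]).T)
print('tablet',(np.array([461,198.9])-o)@np.array([x,y]).T)
for p in [(369,348),(329,336)]: print(ray(d,*p,24))
E
```

```text
((187.00003051757812, 309.0000305175781), (48.299072265625, 92.1259994506836), 63.43495178222656)
[[445.2 342.9]
 [532.5 170.5]
 [441.3 123.1]
 [355.5 294.5]] [101.96216704 193.21955599 102.7514418  191.61222152]
origin [461.69492841 197.07464593] yaw of x 0.4684851794372945
rim in disp 164 [-23.28908185 -34.30569514] [23.01430605 37.1878687 ] [0.21448022 6.94810278]
ball [-17.39022612  95.32717721]
tablet [0.20415945 1.94246284]
[ 364.75498668 -148.6094671    24.        ]
[389.04143383 -66.21719093  24.        ]
```

```bash
python3 -m handwheel '[[-1,0,0,0,-0.1235],[-1,0,0,0,-0.1235],[-1,0,0,0,-0.1235],[-1,0,0,0,-0.1235],[-1,0,0,0,-0.1235],[-1,0,0,0,-0.1235],[-1,0,0,0,-0.1235]]' && python3 -m handwheel '[[-1,0,0,0,-0.1235],[-1,0,0,0,-0.1235],[-1,0,0,0,-0.1235],[-1,0,0,0,-0.1235],[-1,0,0,0,-0.1235],[-1,0,0,0,-0.1235],[-1,0,0,0,-0.1235],[-1,0,0,0,0]]' && python3 -m handwheel '[[-1,-0.0133,-0.035,0,0],[-1,-0.0133,-0.035,0,0],[-1,-0.0133,-0.035,0,0],[-1,-0.0133,-0.035,0,0],[-1,-0.0133,-0.035,0,0],[-1,-0.0133,-0.035,0,0],[-1,-0.0133,-0.035,0,0],[-1,-0.0133,-0.035,0,0]]'&& python3 -m handwheel '[[-1,-0.0133,-0.035,0,0],[-1,-0.0133,-0.035,0,0],[-1,-0.0133,-0.035,0,0],[-1,-0.0133,-0.035,0,0],[-1,-0.0133,-0.035,0,0],[-1,-0.0133,-0.035,0,0],[-1,-0.0133,-0.035,0,0],[-1,-0.0133,-0.035,0,0]]'; python3 -m handwheel '[[-1,0,0,0,0],[-1,0,0,0,0],[-1,0,0,0,0]]'
cat >> h.py <<'E'
def go(x,y,z=None):
    s=telemetry.observe();p=s['tool_pos'];w=s['eef_rot'][2]
    dx,dy=x-p[0],y-p[1]
    print('pose',p.round(1),s['eef_rot'].round(4),'F',s['ft_force'].round(1),'open',round(s['opening'],3),'t',round(s['time_s'],1))
    print('tx %.1f ty %.1f tz %s spin %.4f'%(np.cos(w)*dx+np.sin(w)*dy,np.sin(w)*dx-np.cos(w)*dy,None if z is None else round(p[2]-z,1),w+1.1024))
E
python3 - <<'E'
from h import *
go(585.6,-129.6,20)
d=grab('wrist','w1'); C=cloud(d); g=d['image'].astype(int)
k=(C[...,2]>9)&(C[...,2]<32)&(g.min(2)>110)
n,l,st,ce=cv2.connectedComponentsWithStats(k.astype(np.uint8))
for i in range(1,n):
    if st[i,4]>300:
        z=np.median(C[l==i][:,2]);c,r=cv2.minEnclosingCircle(np.argwhere(l==i)[:,::-1].astype(np.float32))
        print(ce[i],st[i,4],z,ray(d,*c,z).round(1))
E
```

```text
time_s: 0.68
tool_pos: [182.4, -571.4, 225.3]
eef_rot: [3.141, 0.001, -1.962]
ft_force: [-0.3, 0.1, 0.0]
opening: 1.0
gripper_force: 0.0
time_s: 1.35
tool_pos: [182.4, -571.4, 225.3]
eef_rot: [-3.141, 0.001, -1.099]
ft_force: [0.1, 0.4, -0.5]
opening: 0.999
gripper_force: 0.0
time_s: 2.02
tool_pos: [385.3, -348.9, 225.8]
eef_rot: [-3.141, 0.0, -1.108]
ft_force: [0.8, -0.9, -0.0]
opening: 1.002
gripper_force: 0.0
time_s: 2.68
tool_pos: [587.5, -127.7, 225.7]
eef_rot: [3.141, 0.0, -1.108]
ft_force: [0.8, -0.1, 0.9]
opening: 1.005
gripper_force: 0.0
time_s: 2.93
tool_pos: [586.5, -129.4, 225.5]
eef_rot: [3.141, 0.0, -1.106]
ft_force: [0.1, -0.8, -0.1]
opening: 1.0
gripper_force: 0.0
pose [ 586.5 -129.4  225.5] [ 3.1406e+00  3.0000e-04 -1.1058e+00] F [ 0.1 -0.8 -0.1] open 1.0 t 2.9
tx -0.2 ty 0.8 tz 205.5 spin -0.0034
[514.54381443 135.84536082] 388 10.83629313226833 [ 464.2 -273.9   10.8]
[317.99083454 206.46888567] 2073 21.91470146319136 [ 586.8 -131.5   21.9]
[451.43944266 249.38102894] 1866 21.74427367664522 [ 451.7 -151.6   21.7]
[235.82197802 284.60805861] 1365 9.910184802046418 [624.7 -16.7   9.9]
[349.01348748 359.01637765] 1038 9.762728809134515 [476.8   9.9   9.8]
```

View pics/w1.png

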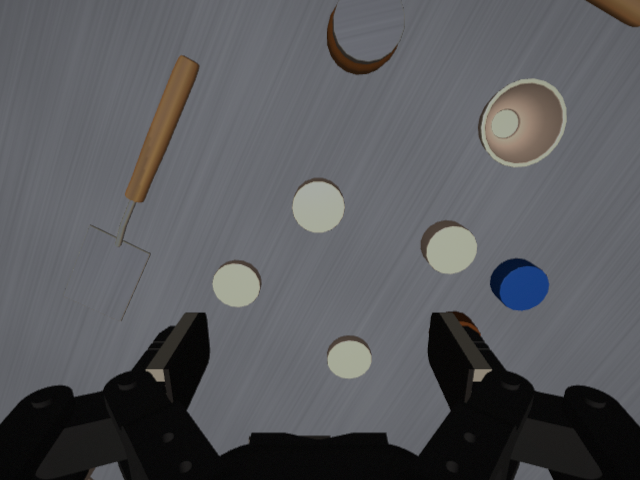

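The wrist view shows the full tablets at (318,206) and (451,249), halves at (236,285) and (349,359), and blue at (520,286). All four whites are plain white discs and either full would do. I'm taking the full at (318,206), world (586,-130.5), because it has the most clear space around it.

```bash
python3 -m handwheel '[[-1,0.001,0.0007,0.035,-0.003],[-1,0,0,0.035,0],[-1,0,0,0.035,0],[-1,0,0,0.035,0],[-1,0,0,0.03,0],[-1,0,0,0.02,0],[-1,0,0,0.016,0],[-1,0,0,0,0]]' && python3 -m handwheel '[[1,0,0,0,0],[1,0,0,0,0],[1,0,0,0,0],[1,0,0,0,0],[1,0,0,0,0],[1,0,0,0,0],[1,0,0,0,0],[1,0,0,0,0]]'; python3 - <<'E'
from h import *
go(586.3,-130.5,19)
E
```

```text
time_s: 3.65
tool_pos: [583.3, -131.6, 16.0]
eef_rot: [3.137, 0.003, -1.104]
ft_force: [-0.2, -0.0, -0.3]
opening: 1.001
gripper_force: 0.0
time_s: 4.32
tool_pos: [586.5, -130.6, 20.0]
eef_rot: [-3.141, 0.0, -1.101]
ft_force: [-0.3, -0.5, -0.7]
opening: 0.005
gripper_force: 0.0
pose [ 586.5 -130.6   20. ] [-3.1415  0.     -1.1007] F [-0.3 -0.5 -0.7] open 0.005 t 4.3
tx -0.2 ty 0.1 tz 1.0 spin 0.0017
```

```bash
python3 - <<'E'
from h import *
a=grab('top')['image'];b=grab('wrist')['image']
o=np.zeros((480,800,3),np.uint8);o[:,:400]=cv2.resize(a[170:370,260:427],(400,480));o[:300,400:]=cv2.resize(b,(400,300))
cv2.imwrite('pics/c1.png',o[:,:,::-1])
E
```

```text
(no output)
```

View pics/c1.png

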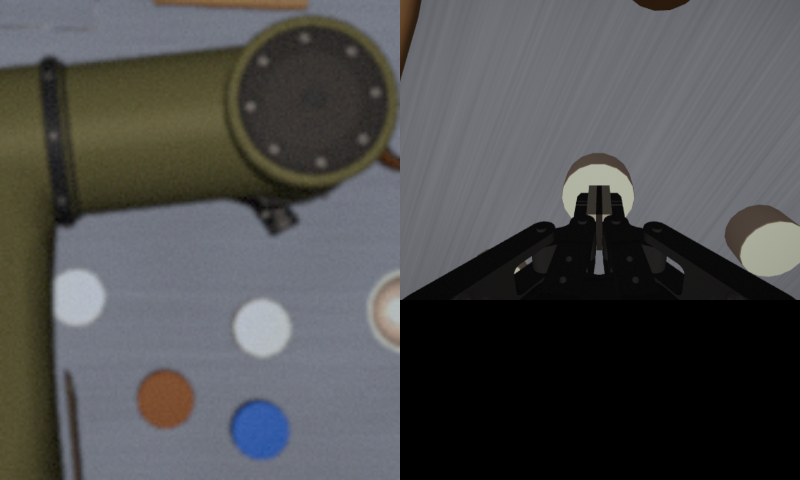

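The right half (wrist view) shows the tablet at about (598,190) in the picture, just past the shut fingertips, so it has slipped out or was missed. I'll measure it before mending.

```bash
python3 - <<'E'
from h import *
d=grab('wrist');C=cloud(d);g=d['image'].astype(int)
k=(C[...,2]>14)&(C[...,2]<45)&(g.min(2)>110)
n,l,st,ce=cv2.connectedComponentsWithStats(k.astype(np.uint8))
for i in range(1,n):
    if st[i,4]>300:
        z=np.median(C[l==i][:,2]);print(ce[i],st[i],z); 
        for q in cv2.convexHull(np.argwhere(l==i)[:,::-1].astype(np.int32))[::4,0]: print(ray(d,*q,24).round(1),end=' ')
print('cam',-np.array(d['R']).T@d['t']); go(586.3,-130.5)
p=telemetry.observe()['tool_pos'].copy();p[2]-=17;print('tip px',proj(d,p))
E
```

```text
[315.21107908 296.49773476] [ 259  263  116   86 4856] 21.9405401320251
[ 565.1 -141.9   24. ] [ 563.2 -129.9   24. ] [ 601.6 -113.1   24. ] [ 608.2 -120.5   24. ] [ 610.7 -135.    24. ] [ 607.7 -143.9   24. ] [ 593.2 -155.2   24. ] [ 579.2 -154.5   24. ] [ 568.4 -146.9   24. ] [595.01038576 398.67789318] [ 544  355   96   87 6740] 21.81962390668183
[ 430.2 -151.3   24. ] [ 436.  -135.9   24. ] [ 453.1 -127.9   24. ] [ 470.9 -134.4   24. ] [ 476.9 -143.7   24. ] [ 478.  -153.9   24. ] [ 471.8 -168.    24. ] [ 451.9 -175.3   24. ] cam [ 621.61200558 -201.760268    165.99570545]
pose [ 586.4 -130.6   19.8] [ 3.1415e+00  1.0000e-04 -1.1007e+00] F [-0.  -0.   0.5] open 0.0 t 4.5
tx -0.1 ty 0.0 tz None spin 0.0017
tip px [316.64274715 296.44035302]
```

```bash
python3 - <<'E'
from h import *
d=grab('wrist');C=cloud(d)
for v in range(270,420,10): print(v,[tuple(C[v,u].round(0).astype(int)) for u in (300,311,318,326)], d['image'][v,318])
p=telemetry.observe()['tool_pos'];print(proj(d,[586.4,-130.6,24]),proj(d,[586.4,-130.6,3]))
cv2.imwrite('pics/c2.png',cv2.resize(d['image'][230:450,200:440],(720,600))[:,:,::-1])
E
```

```text
270 [(np.int64(602), np.int64(-147), np.int64(22)), (np.int64(598), np.int64(-149), np.int64(22)), (np.int64(595), np.int64(-150), np.int64(22)), (np.int64(592), np.int64(-151), np.int64(21))] [177 180 164]
280 [(np.int64(600), np.int64(-143), np.int64(22)), (np.int64(596), np.int64(-144), np.int64(22)), (np.int64(593), np.int64(-146), np.int64(22)), (np.int64(591), np.int64(-148), np.int64(23))] [177 180 164]
290 [(np.int64(598), np.int64(-139), np.int64(22)), (np.int64(594), np.int64(-140), np.int64(22)), (np.int64(591), np.int64(-141), np.int64(20)), (np.int64(588), np.int64(-143), np.int64(22))] [176 181 163]
300 [(np.int64(596), np.int64(-134), np.int64(21)), (np.int64(594), np.int64(-140), np.int64(30)), (np.int64(591), np.int64(-142), np.int64(30)), (np.int64(588), np.int64(-143), np.int64(31))] [11 10  9]
310 [(np.int64(596), np.int64(-135), np.int64(32)), (np.int64(593), np.int64(-140), np.int64(38)), (np.int64(591), np.int64(-142), np.int64(39)), (np.int64(589), np.int64(-143), np.int64(39))] [10  8  8]
320 [(np.int64(597), np.int64(-139), np.int64(47)), (np.int64(594), np.
[... 1319 characters left out ...]
137), np.int64(70))] [37 34 31]
390 [(np.int64(597), np.int64(-144), np.int64(89)), (np.int64(588), np.int64(-131), np.int64(70)), (np.int64(583), np.int64(-126), np.int64(61)), (np.int64(584), np.int64(-133), np.int64(70))] [37 33 31]
400 [(np.int64(597), np.int64(-145), np.int64(93)), (np.int64(587), np.int64(-129), np.int64(71)), (np.int64(557), np.int64(-75), np.int64(-2)), (np.int64(583), np.int64(-130), np.int64(70))] [78 78 81]
410 [(np.int64(596), np.int64(-142), np.int64(94)), (np.int64(585), np.int64(-125), np.int64(70)), (np.int64(554), np.int64(-68), np.int64(-3)), (np.int64(581), np.int64(-126), np.int64(69))] [108 110 116]
[316.34531168 318.81287567] [316.5794746  296.63698849]
```

View pics/c2.png

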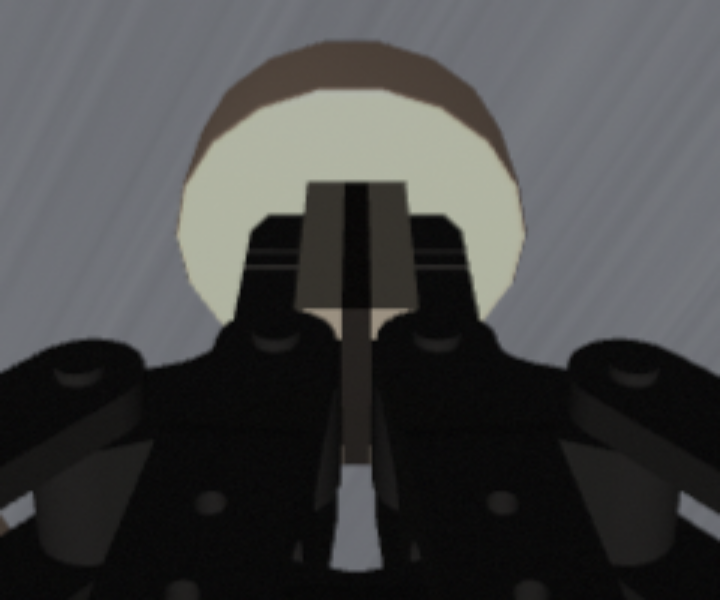

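The fingers closed above the tablet. By depth the shut tips are at z≈27, not the 3 expected from the stated geometry. I'll open, go lower in steps and watch the force and the tip depth.

```bash
python3 -m handwheel '[[-1,0,0,0,0],[-1,0,0,0,0],[-1,0,0,0,0],[-1,0,0,0,0],[-1,0,0,0,0],[-1,0,0,0.006,0],[-1,0,0,0.006,0],[-1,0,0,0,0]]' 
cat >> h.py <<'E'
def tips():
    d=grab('wrist');C=cloud(d);s=telemetry.observe();p=s['tool_pos'];w=s['eef_rot'][2]
    k=(d['z_map']>0)&(C[...,2]>-10)&(C[...,2]<p[2]+80)
    q=C[...,:2]-p[:2];a=q@[np.cos(w),np.sin(w)];b=q@[np.sin(w),-np.cos(w)]
    dark=d['image'].max(2)<75
    for sg in(-1,1):
        m=k&dark&(abs(a)<14)&(b*sg>0)&(abs(b)<62)&(C[...,2]>4)
        if m.sum(): print('finger',sg,'zlow',np.percentile(C[m][:,2],[1,5,20]).round(1),'inner y',np.percentile(b[m]*sg,2).round(1))
    return d
E
python3 - <<'E'
from h import *
go(586.4,-131)
d=tips(); cv2.imwrite('pics/w3.png',d['image'][:,:,::-1])
E
```

```text
time_s: 5.18
tool_pos: [585.3, -130.5, 5.8]
eef_rot: [3.139, 0.002, -1.101]
ft_force: [-0.3, 0.2, 0.1]
opening: 1.001
gripper_force: 0.0
pose [ 585.3 -130.5    5.8] [ 3.1394e+00  1.7000e-03 -1.1011e+00] F [-0.3  0.2  0.1] open 1.001 t 5.2
tx 0.9 ty -0.8 tz None spin 0.0013
finger -1 zlow [24.9 31.8 47.9] inner y 5.5
finger 1 zlow [24.1 30.7 45.7] inner y 5.5
```

View pics/w3.png

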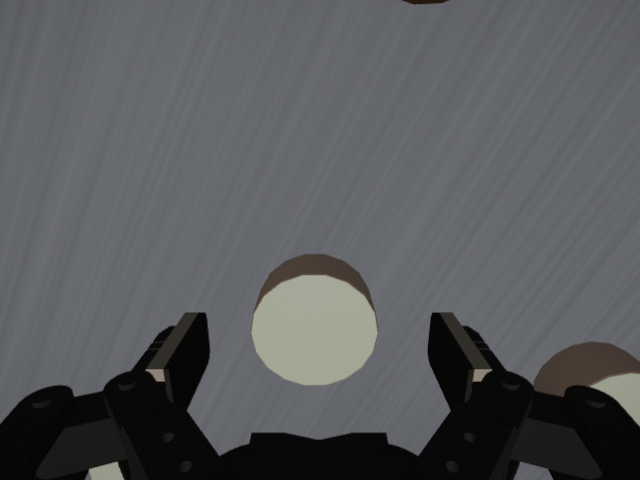

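Open tips now read z≈25 at TCP z≈7, which confirms a ~23 mm offset. The tablet at (314,330) is centred between the pads. I'll go down 11 mm more and close.

```bash
python3 -m handwheel '[[-1,0,0,0.006,0],[-1,0,0,0.0055,0],[-1,0,0,0,0],[-1,0,0,0,0],[1,0,0,0,0],[1,0,0,0,0],[1,0,0,0,0],[1,0,0,0,0]]' && python3 -m handwheel '[[1,0,0,0,0],[1,0,0,0,0],[1,0,0,0,0],[1,0,0,0,0]]'
python3 - <<'E'
from h import *
go(586.4,-131); tips()
E
```

```text
time_s: 5.9
tool_pos: [587.1, -130.7, -2.5]
eef_rot: [-3.14, -0.001, -1.101]
ft_force: [-0.1, 0.2, -0.4]
opening: 0.561
gripper_force: 61.7
time_s: 6.23
tool_pos: [587.0, -130.7, -2.8]
eef_rot: [-3.141, -0.001, -1.101]
ft_force: [-0.5, 1.8, 4.9]
opening: 0.567
gripper_force: 62.5
pose [ 587.  -130.7   -2.8] [-3.1405e+00 -7.0000e-04 -1.1005e+00] F [-0.5  1.8  4.9] open 0.567 t 6.2
tx 0.0 ty 0.6 tz None spin 0.0019
finger -1 zlow [11.7 23.2 48.4] inner y 7.3
finger 1 zlow [11.5 22.6 48.3] inner y 8.3
```

Gripped (opening 0.57, 62 N). Now I'll lift and carry it to above the guide.

```bash
python3 -m handwheel '[[1,0,0,-0.02,0],[1,0,0,-0.035,0],[1,0,0,-0.035,0],[1,0,0,-0.03,0],[1,-0.015,-0.002,0,0.002],[1,-0.033,-0.0035,0,0],[1,-0.033,-0.0035,0,0],[1,-0.033,-0.0035,0,0]]' && python3 -m handwheel '[[1,-0.035,-0.0035,0,0],[1,-0.035,-0.0035,0,0],[1,-0.035,-0.0035,0,0],[1,-0.035,-0.0035,0,0],[1,-0.035,-0.0035,0,0],[1,-0.03,-0.003,0,0],[1,-0.02,-0.003,0,0],[1,-0.01,-0.001,0,0]]'; python3 -m handwheel '[[1,0,0,0,0],[1,0,0,0,0],[1,0,0,0,0]]'
python3 - <<'E'
from h import *
go(461.5,198)
d=grab('wrist'); cv2.imwrite('pics/w4.png',d['image'][:,:,::-1])
t=grab('top');o=t['image'][255:365,120:260];cv2.imwrite('pics/w5.png',cv2.resize(np.hstack([d['image'][200:,100:540],cv2.resize(o,(356,280))]),(796,280))[:,:,::-1])
E
```

```text
time_s: 6.95
tool_pos: [544.8, -22.5, 115.2]
eef_rot: [3.14, 0.001, -1.104]
ft_force: [0.9, 0.5, -0.4]
opening: 0.56
gripper_force: 62.0
time_s: 7.62
tool_pos: [460.6, 199.4, 115.5]
eef_rot: [3.14, 0.001, -1.1]
ft_force: [0.3, -0.4, -1.5]
opening: 0.561
gripper_force: 62.0
time_s: 7.87
tool_pos: [462.1, 196.6, 116.0]
eef_rot: [3.141, -0.0, -1.104]
ft_force: [0.8, 0.3, -0.8]
opening: 0.564
gripper_force: 62.0
pose [462.1 196.6 116. ] [ 3.1407e+00 -2.0000e-04 -1.1035e+00] F [ 0.8  0.3 -0.8] open 0.564 t 7.9
tx -1.5 ty -0.1 tz None spin -0.0011
```

View pics/w5.png

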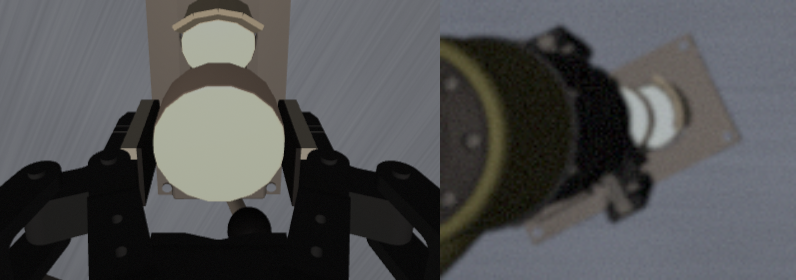

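The carried tablet (centre about (218,140) in the crop) lines up sideways with the plate and guide. Next I'll measure it along dispenser y in the same wrist view, against the -y shell rim.

```bash
python3 - <<'E'
from h import *
d=grab('wrist');C=cloud(d);g=d['image'].astype(int);s=telemetry.observe();p=s['tool_pos'];w=s['eef_rot'][2]
A=np.array([[np.sin(w),-np.cos(w)],[np.cos(w),np.sin(w)]])*-1 # disp-like x,y axes
o=np.array([461.5,198.])
k=(g.min(2)>110)&(d['z_map']<100)&(d['z_map']>0)
n,l,st,ce=cv2.connectedComponentsWithStats(k.astype(np.uint8));i=1+np.argmax(st[1:,4]);m=l==i
print('ztop',np.median(C[m][:,2]),st[i]);
zt=p[2]+26.8
cn=max(cv2.findContours(m.astype(np.uint8),0,2)[0],key=cv2.contourArea)[:,0]
Q=np.array([ray(d,*q,zt)[:2] for q in cn])
c,r=cv2.minEnclosingCircle(Q.astype(np.float32));print('held c',(A@(np.array(c)-o)),r)
# rim
R=(C[...,:2]-o)@A.T; k=(C[...,2]>66)&(C[...,2]<82)&(abs(R[...,0])<40)&(R[...,1]<0)&(R[...,1]>-60)
for u in(312,318,324):
    print(u,[(v,R[v,u].round(1).tolist(),round(float(C[v,u,2]),1),g[v,u].tolist()) for v in range(200,226,2)])
print('tcp',A@(p[:2]-o))
E
```

```text
Traceback (most recent call last):
ValueError: attempt to get argmax of an empty sequence
```

```bash
cat > meas.py <<'E'
from h import *
import sys
th=float(sys.argv[1]) # height of tablet top above TCP
d=grab('wrist');C=cloud(d);g=d['image'].astype(int);s=telemetry.observe();p=s['tool_pos'];w=s['eef_rot'][2]
A=np.array([[np.sin(w),-np.cos(w)],[np.cos(w),np.sin(w)]])*-1
o=np.array([461.5,198.])
k=(g.min(2)>110)&(d['z_map']<170)&(d['z_map']>0)
n,l,st,ce=cv2.connectedComponentsWithStats(k.astype(np.uint8));i=1+np.argmax(st[1:,4]);m=l==i
print('ztop-tcp',np.median(C[m][:,2])-p[2],st[i]);
cn=max(cv2.findContours(m.astype(np.uint8),0,2)[0],key=cv2.contourArea)[:,0]
Q=np.array([ray(d,*q,p[2]+th)[:2] for q in cn])
c,r=cv2.minEnclosingCircle(Q.astype(np.float32));print('held c',(A@(np.array(c)-o)),r)
R=(C[...,:2]-o)@A.T
for u in(312,324):
    for v in range(200,230,2):print(u,v,R[v,u].round(1).tolist(),round(float(C[v,u,2]),1),g[v,u].tolist(),'| at76',(A@(ray(d,u,v,76)[:2]-o)).round(1))
print('tcp',A@(p[:2]-o))
E
python3 meas.py 26.8
```

```text
ztop-tcp 24.69837451435866 [  254   286   130   115 11908]
held c [-0.89388666 -3.27950026] 24.07404136657715
312 200 [3.3, -32.1] 22.0 [58, 52, 44] | at76 [  2.4 -43.1]
312 202 [3.2, -32.3] 29.4 [57, 52, 43] | at76 [  2.4 -42.1]
312 204 [3.1, -32.2] 34.8 [58, 52, 44] | at76 [  2.4 -41. ]
312 206 [3.0, -32.2] 40.4 [58, 52, 43] | at76 [  2.4 -40. ]
312 208 [2.9, -32.3] 46.0 [57, 51, 43] | at76 [  2.4 -39. ]
312 210 [2.5, -37.1] 72.3 [141, 129, 108] | at76 [  2.4 -38. ]
312 212 [2.5, -36.5] 74.1 [154, 141, 119] | at76 [  2.4 -37. ]
312 214 [2.4, -35.8] 75.3 [155, 141, 119] | at76 [  2.4 -35.9]
312 216 [2.5, -33.9] 72.1 [95, 86, 72] | at76 [  2.4 -34.9]
312 218 [2.6, -31.7] 67.6 [89, 81, 68] | at76 [  2.4 -33.9]
312 220 [2.7, -29.6] 63.6 [117, 106, 89] | at76 [  2.4 -32.8]
312 222 [3.4, -17.6] 22.3 [173, 174, 160] | at76 [  2.4 -31.8]
312 224 [3.4, -16.3] 22.5 [173, 177, 164] | at76 [  2.5 -30.7]
312 226 [3.4, -15.0] 22.7 [173, 177, 164] | at76 [  2.5 -29.7]
312 228 [3.4, -13.4] 21.8 [173, 176, 164] | at76 [  2.5 -28.6]
324 200 [-4.4, -32.4] 23.6 [55, 50, 41] | at76 [ -3.6 -43.1]
324 20
[... 200 characters left out ...]
5.7 [55, 51, 42] | at76 [ -3.6 -39. ]
324 210 [-3.6, -37.4] 73.6 [144, 130, 110] | at76 [ -3.6 -38. ]
324 212 [-3.6, -36.3] 73.1 [153, 139, 118] | at76 [ -3.6 -37. ]
324 214 [-3.6, -35.7] 75.1 [154, 140, 119] | at76 [ -3.6 -35.9]
324 216 [-3.7, -33.8] 71.5 [97, 88, 74] | at76 [ -3.6 -34.9]
324 218 [-3.7, -31.9] 68.3 [91, 83, 69] | at76 [ -3.6 -33.9]
324 220 [-3.8, -29.5] 63.1 [116, 106, 89] | at76 [ -3.6 -32.8]
324 222 [-4.5, -17.5] 22.0 [173, 175, 161] | at76 [ -3.6 -31.8]
324 224 [-4.5, -16.1] 21.7 [173, 177, 164] | at76 [ -3.6 -30.7]
324 226 [-4.5, -15.1] 22.9 [173, 176, 163] | at76 [ -3.6 -29.7]
324 228 [-4.5, -13.5] 22.0 [173, 176, 163] | at76 [ -3.6 -28.6]
tcp [ 0.08959529 -1.51721126]
```

```bash
python3 -m handwheel '[[1,-0.0012,0,0.02,0],[1,0,0,0.015,0],[1,0,0,0.006,0],[1,0,0,0.004,0],[1,0,0,0.002,0],[1,0,0,0,0]]'; python3 -m handwheel '[[1,0,0,0.003,0],[1,0,0,0.003,0],[1,0,0,0.003,0],[1,0,0,0,0]]';python3 - <<'E'
from h import *
go(461.5,198)
print(telemetry.observe()['ft_torque'])
E
```

```text
time_s: 8.57
tool_pos: [461.7, 198.5, 69.8]
eef_rot: [-3.141, -0.0, -1.103]
ft_force: [-0.8, 0.5, -0.8]
opening: 0.565
gripper_force: 62.0
time_s: 8.9
tool_pos: [462.2, 198.6, 62.3]
eef_rot: [-3.14, -0.001, -1.102]
ft_force: [-3.7, -2.3, 8.5]
opening: 0.564
gripper_force: 63.1
pose [462.2 198.6  62.3] [-3.1396e+00 -8.0000e-04 -1.1023e+00] F [-3.7 -2.3  8.5] open 0.564 t 8.9
tx 0.2 ty 0.9 tz None spin 0.0001
[-0.48908599  1.26075873  0.11618427]
```

Contact pushes toward dispenser -x (about 4 N sideways). I'll shift +1.5 mm along tool y and continue.

```bash
python3 -m handwheel '[[1,0,0.0015,-0.004,0],[1,0,0,0,0],[1,0,0,0.004,0],[1,0,0,0.002,0],[1,0,0,0,0],[1,0,0,0,0]]';python3 - <<'E'
from h import *
go(461.5,198)
s=telemetry.observe();print(s['ft_torque'],np.array([[.892,.452],[-.452,.892]])@s['ft_force'][:2])
E
```

```text
time_s: 9.4
tool_pos: [461.1, 197.6, 59.0]
eef_rot: [-3.14, -0.001, -1.103]
ft_force: [4.4, -3.3, 2.3]
opening: 0.562
gripper_force: 62.3
pose [461.1 197.6  59. ] [-3.1396e+00 -1.3000e-03 -1.1029e+00] F [ 4.4 -3.3  2.3] open 0.562 t 9.4
tx -0.2 ty -0.5 tz None spin -0.0005
[-0.89204747 -1.5686384  -0.03395964] [ 2.41620104 -4.94937036]
```

```bash
python3 -m handwheel '[[1,0.0010,-0.0005,0,0],[1,0,0,0.003,0],[1,0,0,0.003,0],[1,0,0,0,0]]';python3 - <<'E'
from h import *
go(461.5,198)
s=telemetry.observe();print(s['ft_torque'],np.array([[.892,.452],[-.452,.892]])@s['ft_force'][:2])
E
```

```text
time_s: 9.73
tool_pos: [460.8, 197.1, 51.3]
eef_rot: [3.141, -0.0, -1.103]
ft_force: [2.7, 0.0, -1.2]
opening: 0.568
gripper_force: 62.1
pose [460.8 197.1  51.3] [ 3.1408e+00 -1.0000e-04 -1.1029e+00] F [ 2.7  0.  -1.2] open 0.568 t 9.7
tx -0.5 ty -1.0 tz None spin -0.0005
[-0.15686588 -1.10618112  0.01178572] [ 2.45079486 -1.19512298]
```

Nearly free inside the guide. Going on down to just above the lower tablet.

```bash
python3 -m handwheel '[[1,0.0003,-0.0005,0.006,0],[1,0,0,0.006,0],[1,0,0,0.006,0],[1,0,0,0.005,0],[1,0,0,0.002,0],[1,0,0,0.001,0],[1,0,0,0,0]]';python3 - <<'E'
from h import *
go(461.5,198)
s=telemetry.observe();print(s['ft_torque'],np.array([[.892,.452],[-.452,.892]])@s['ft_force'][:2])
E
```

```text
time_s: 10.32
tool_pos: [461.4, 197.1, 26.1]
eef_rot: [3.141, 0.0, -1.103]
ft_force: [-0.0, -0.5, -1.0]
opening: 0.569
gripper_force: 62.1
pose [461.4 197.1  26.1] [ 3.1410e+00  1.0000e-04 -1.1028e+00] F [-0.  -0.5 -1. ] open 0.569 t 10.3
tx -0.7 ty -0.5 tz None spin -0.0004
[ 0.02788291 -0.01926842  0.01846955] [-0.25860345 -0.42381045]
```

```bash
python3 -m handwheel '[[1,0,0,0.002,0],[1,0,0,0.002,0],[1,0,0,0,0],[1,0,0,0,0]]' && python3 -m handwheel '[[-1,0,0,0,0],[-1,0,0,0,0],[-1,0,0,0,0],[-1,0,0,0,0],[-1,0,0,0,0],[-1,0,0,0,0],[-1,0,0,-0.02,0],[-1,0,0,-0.03,0]]' && python3 -m handwheel '[[-1,0,0,-0.03,0],[-1,0,0,-0.03,0],[-1,0,0,-0.03,0],[-1,0,0,0,0],[-1,0,0,0,0]]'
python3 - <<'E'
from h import *
go(476.5,11)
d=grab('wrist','w6')
C=cloud(d);g=d['image'].astype(int)
k=(C[...,2]>5)&(C[...,2]<70)&(g.min(2)>110)
n,l,st,ce=cv2.connectedComponentsWithStats(k.astype(np.uint8))
for i in range(1,n):
    if st[i,4]>300:print(ce[i],st[i,4],np.percentile(C[l==i],[5,50,95],axis=0).round(1).tolist())
E
```

```text
time_s: 10.65
tool_pos: [461.5, 197.2, 22.3]
eef_rot: [3.141, 0.0, -1.103]
ft_force: [0.2, 0.7, 0.0]
opening: 0.566
gripper_force: 62.1
time_s: 11.32
tool_pos: [459.7, 195.9, 69.8]
eef_rot: [3.135, -0.001, -1.103]
ft_force: [0.5, -0.5, -0.5]
opening: 1.002
gripper_force: 0.0
time_s: 11.73
tool_pos: [462.3, 197.8, 164.6]
eef_rot: [-3.138, 0.001, -1.103]
ft_force: [-0.1, 0.3, -0.8]
opening: 0.998
gripper_force: 0.0
pose [462.3 197.8 164.6] [-3.1376e+00  1.2000e-03 -1.1028e+00] F [-0.1  0.3 -0.8] open 0.998 t 11.7
tx 173.1 ty 71.6 tz None spin -0.0004
[421.19337017   5.38489871] 543 [[456.7, 19.9, 8.8], [468.2, 28.4, 10.1], [481.5, 34.0, 11.4]]
[320.61894984 232.89322382] 3409 [[441.3, 176.6, 44.8], [461.1, 195.9, 45.9], [480.6, 216.1, 47.0]]
```

View pics/w6.png

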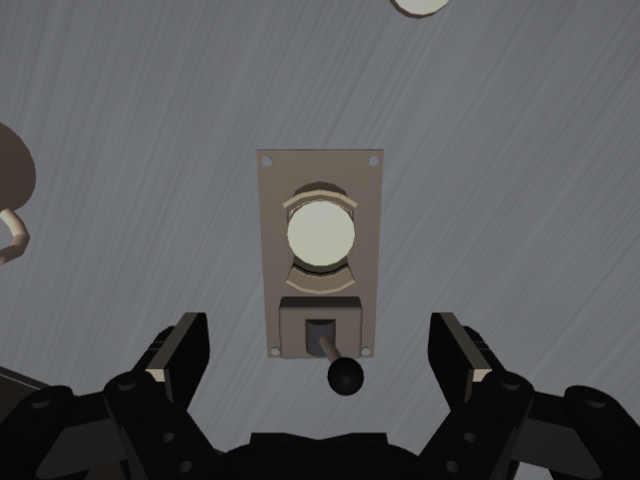

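The wrist view shows the full tablet flat in the guide at (320,233), top about 46+2=48 mm. The lever ball at (346,376) is unmoved. Now the half at (476.5,11).

```bash
python3 -m handwheel '[[-1,0.018,0.0076,0,0],[-1,0.031,0.0128,0,0],[-1,0.031,0.0128,0,0],[-1,0.031,0.0128,0,0],[-1,0.031,0.0128,0,0],[-1,0.02,0.008,0.01,0],[-1,0.011,0.0048,0.03,0],[-1,0,0,0.035,0]]' && python3 -m handwheel '[[-1,0,0,0.035,0],[-1,0,0,0.02,0],[-1,0,0,0.01,0],[-1,0,0,0,0],[-1,0,0,0,0]]'
python3 - <<'E'
from h import *
go(476.5,11,-10)
d=tips();C=cloud(d);g=d['image'].astype(int)
k=(C[...,2]>5)&(C[...,2]<20)&(g.min(2)>110)
n,l,st,ce=cv2.connectedComponentsWithStats(k.astype(np.uint8))
for i in range(1,n):
    if st[i,4]>2000:
        c,r=cv2.minEnclosingCircle(np.array([ray(d,*q[::-1],12)[:2] for q in np.argwhere(l==i)]).astype(np.float32));print(ce[i],st[i,4],c,r)
E
```

```text
time_s: 12.45
tool_pos: [476.3, 8.4, 87.2]
eef_rot: [-3.139, -0.001, -1.106]
ft_force: [1.1, 0.8, -0.9]
opening: 1.0
gripper_force: 0.0
time_s: 12.87
tool_pos: [475.7, 10.3, 22.6]
eef_rot: [3.141, -0.001, -1.102]
ft_force: [0.8, 0.8, 1.2]
opening: 1.004
gripper_force: 0.0
pose [475.7  10.3  22.6] [ 3.1408e+00 -5.0000e-04 -1.1025e+00] F [0.8 0.8 1.2] open 1.004 t 12.9
tx -0.3 ty -1.0 tz 32.6 spin -0.0001
finger -1 zlow [42.5 49.3 65.8] inner y 4.9
finger 1 zlow [41.8 48.  62.2] inner y 5.0
[29.61891195 92.55257089] 7371 (622.6456298828125, -16.57988739013672) 24.14707374572754
[314.02162367 297.63846737] 7908 (477.5227355957031, 9.561566352844238) 24.183406829833984
```

```bash
python3 -m handwheel '[[-1,0.0004,-0.0012,0.012,0],[-1,0,0,0.01,0],[-1,0,0,0.007,0],[-1,0,0,0.0035,0],[-1,0,0,0,0],[-1,0,0,0,0]]' && python3 -m handwheel '[[1,0,0,0,0],[1,0,0,0,0],[1,0,0,0,0],[1,0,0,0,0],[1,0,0,0,0],[1,0,0,0,0],[1,0,0,0,0]]'
python3 - <<'E'
from h import *
go(476.5,11,-10)
d=tips();d=grab('top')
E
```

```text
time_s: 13.42
tool_pos: [477.1, 10.7, -9.8]
eef_rot: [-3.142, -0.0, -1.103]
ft_force: [-0.0, -0.4, 0.5]
opening: 0.997
gripper_force: 0.0
time_s: 14.0
tool_pos: [478.4, 10.6, -7.7]
eef_rot: [-3.139, -0.002, -1.102]
ft_force: [-2.0, -1.1, 10.1]
opening: 0.556
gripper_force: 64.9
pose [478.4  10.6  -7.7] [-3.1390e+00 -1.7000e-03 -1.1022e+00] F [-2.  -1.1 10.1] open 0.556 t 14.0
tx -1.2 ty 1.5 tz 2.3 spin 0.0002
finger -1 zlow [ 8.2 17.5 43.3] inner y 7.2
finger 1 zlow [ 7.8 17.2 43. ] inner y 8.5
```

```bash
python3 -m handwheel '[[1,0,0,-0.02,0],[1,0,0,-0.035,0],[1,0,0,-0.035,0],[1,0,0,-0.015,0],[1,-0.013,-0.0055,0,0],[1,-0.03,-0.0125,0,0],[1,-0.03,-0.0125,0,0]]' && python3 -m handwheel '[[1,-0.03,-0.0125,0,0],[1,-0.03,-0.0125,0,0],[1,-0.022,-0.0095,0,0],[1,-0.011,-0.0045,0,0],[1,0,0,0,0],[1,0,0,0,0]]'
python3 - <<'E'
from h import *
go(461.3,197.2)
E
python3 meas.py 19.7 | grep -v '^3'
```

```text
time_s: 14.68
tool_pos: [471.3, 90.0, 95.6]
eef_rot: [-3.14, 0.0, -1.105]
ft_force: [0.7, -0.2, -0.6]
opening: 0.557
gripper_force: 61.9
time_s: 15.18
tool_pos: [464.0, 190.2, 94.8]
eef_rot: [3.141, -0.0, -1.102]
ft_force: [0.4, -0.4, -0.4]
opening: 0.559
gripper_force: 61.9
pose [464.  190.2  94.8] [ 3.1411e+00 -1.0000e-04 -1.1018e+00] F [ 0.4 -0.4 -0.4] open 0.559 t 15.2
tx -7.4 ty -0.8 tz None spin 0.0006
ztop-tcp 17.61716977463753 [  257   279   124   111 10892]
held c [-2.25294927 -9.14154359] 24.115886688232422
tcp [-1.45350419 -8.57601586]
```

```bash
python3 -m handwheel '[[1,-0.0064,-0.0008,0,0],[1,0,0,0.015,0],[1,0,0,0.01,0],[1,0,0,0.004,0],[1,0,0,0.003,0],[1,0,0,0.003,0],[1,0,0,0,0]]';python3 - <<'E'
from h import *
go(461.3,197.2)
s=telemetry.observe();print(s['ft_torque'],np.array([[.892,.452],[-.452,.892]])@s['ft_force'][:2])
E
```

```text
time_s: 15.82
tool_pos: [461.9, 196.0, 59.6]
eef_rot: [3.141, -0.0, -1.103]
ft_force: [-0.4, -0.5, -0.4]
opening: 0.552
gripper_force: 61.9
pose [461.9 196.   59.6] [ 3.1411 -0.     -1.1032] F [-0.4 -0.5 -0.4] open 0.552 t 15.8
tx -1.3 ty -0.1 tz None spin -0.0008
[-0.01471396  0.02689335 -0.06186269] [-0.5888504  -0.23232095]
```

```bash
python3 -m handwheel '[[1,0,0,0.004,0],[1,0,0,0.004,0],[1,0,0,0.003,0],[1,0,0,0,0]]';python3 - <<'E'
from h import *
go(461.3,197.2)
s=telemetry.observe();print(s['ft_torque'],np.array([[.892,.452],[-.452,.892]])@s['ft_force'][:2])
E
```

```text
time_s: 16.15
tool_pos: [461.5, 196.0, 48.0]
eef_rot: [3.14, 0.0, -1.103]
ft_force: [-0.3, 0.0, -0.5]
opening: 0.56
gripper_force: 61.9
pose [461.5 196.   48. ] [ 3.1404  0.     -1.1029] F [-0.3  0.  -0.5] open 0.56 t 16.1
tx -1.2 ty -0.3 tz None spin -0.0005
[-0.02006199 -0.03190419 -0.02823144] [-0.26271612  0.16679255]
```

```bash
python3 -m handwheel '[[1,0,0,0.003,0],[1,0,0,0.003,0],[1,0,0,0.001,0],[1,0,0,0,0],[1,0,0,0,0]]' && python3 -m handwheel '[[-1,0,0,0,0],[-1,0,0,0,0],[-1,0,0,0,0],[-1,0,0,0,0],[-1,0,0,0,0],[-1,0,0,0,0],[-1,0,0,-0.02,0],[-1,0,0,-0.03,0]]' && python3 -m handwheel '[[-1,0,0,-0.03,0],[-1,0,0,-0.03,0],[-1,0,0,-0.02,0],[-1,0,0,0,0],[-1,0,0,0,0]]'
python3 - <<'E'
from h import *
go(461.3,197.2)
d=grab('wrist')
C=cloud(d);g=d['image'].astype(int)
k=(C[...,2]>5)&(C[...,2]<90)&(g.min(2)>110)
n,l,st,ce=cv2.connectedComponentsWithStats(k.astype(np.uint8))
for i in range(1,n):
    if st[i,4]>300:print(ce[i],st[i,4],np.percentile(C[l==i],[5,50,95],axis=0).round(1).tolist())
k=(g.max(2)<45);k[:330]=0;k[410:]=0;k[:,325:]&=True;k[:,:322]=0;k[:,375:]=0
v,u=np.nonzero(k);c=ray(d,u.mean(),v.mean(),81)[:2]-[461.3,197.5];print('ball disp',np.array([[.892,.452],[-.452,.892]])@c,len(u))
cv2.imwrite('pics/w7.png',cv2.resize(d['image'][140:400,220:420],(600,600))[:,:,::-1])
E
```

```text
time_s: 16.57
tool_pos: [461.9, 196.2, 41.9]
eef_rot: [3.141, 0.0, -1.103]
ft_force: [0.1, -0.0, -0.8]
opening: 0.563
gripper_force: 61.9
time_s: 17.23
tool_pos: [460.1, 195.1, 89.2]
eef_rot: [3.135, -0.001, -1.103]
ft_force: [1.9, 0.7, 0.2]
opening: 1.004
gripper_force: 0.0
time_s: 17.65
tool_pos: [462.4, 196.7, 173.2]
eef_rot: [-3.139, 0.001, -1.103]
ft_force: [-0.6, -0.2, -0.8]
opening: 0.999
gripper_force: 0.0
pose [462.4 196.7 173.2] [-3.1391e+00  1.0000e-03 -1.1028e+00] F [-0.6 -0.2 -0.8] open 0.999 t 17.6
tx -0.9 ty 0.7 tz None spin -0.0004
[319.70023081 234.94200808] 3466 [[441.5, 176.2, 56.8], [461.4, 195.4, 57.9], [480.7, 215.6, 59.0]]
ball disp [-18.32124724  94.19109236] 1012
```

View pics/w7.png

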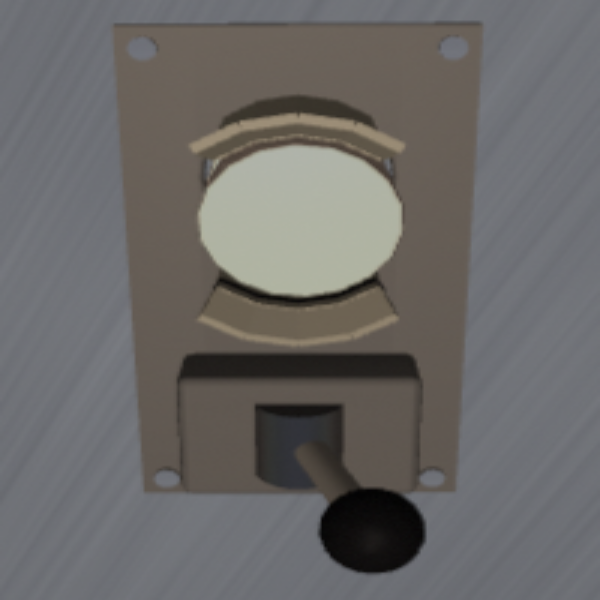

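The crop shows the half lying flat in the guide, its top at about 58+2=60 mm, level with the line. Next is the lever: its ball is at crop (372,530), about dispenser (-29,95). I'll shut the fingers, drop on its -x side and push.

```bash
python3 -m handwheel '[[1,-0.015,0.011,0,0],[1,-0.025,0.018,0,0],[1,-0.025,0.018,0,0],[1,-0.02,0.014,0,0],[1,-0.011,0.008,0,0],[1,0,0,0,0],[1,0,0,0,0]]' && python3 -m handwheel '[[1,0,0,0.02,0],[1,0,0,0.03,0],[1,0,0,0.03,0],[1,0,0,0.02,0],[1,0,0,0.01,0],[1,0,0,0,0],[1,0,0,0,0]]'
python3 - <<'E'
from h import *
go(357.7,251.3,63)
tips()
E
```

```text
time_s: 18.28
tool_pos: [356.5, 250.8, 170.9]
eef_rot: [3.14, -0.0, -1.101]
ft_force: [-0.6, -0.5, 0.3]
opening: 0.002
gripper_force: 0.0
time_s: 18.87
tool_pos: [357.7, 250.4, 62.3]
eef_rot: [3.142, -0.001, -1.103]
ft_force: [-0.1, 0.5, 1.4]
opening: -0.001
gripper_force: 0.0
pose [357.7 250.4  62.3] [ 3.1415e+00 -9.0000e-04 -1.1035e+00] F [-0.1  0.5  1.4] open -0.001 t 18.9
tx -0.8 ty -0.4 tz -0.7 spin -0.0011
finger -1 zlow [21.  36.  91.2] inner y 0.9
finger 1 zlow [ 75.3  87.9 114. ] inner y 0.9
```

```bash
python3 -m handwheel '[[1,-0.0008,-0.008,0,0],[1,0,-0.008,0,0],[1,0,-0.008,0,0],[1,0,-0.008,0,0],[1,0,-0.008,0,0],[1,0,-0.008,0,0],[1,0,-0.008,0,0],[1,0,-0.006,0,0]]' && python3 -m handwheel '[[1,0,-0.004,0,0],[1,0,-0.003,0,0],[1,0,-0.001,0,0],[1,0,0,0,0]]' && python3 -m handwheel '[[1,0,-0.001,0,0],[1,0,-0.001,0,0],[1,0,0,0,0]]'
```

```text
time_s: 19.58
tool_pos: [412.8, 279.9, 61.8]
eef_rot: [3.141, 0.0, -1.103]
ft_force: [-1.5, 0.3, -0.8]
opening: 0.001
gripper_force: 0.6
time_s: 19.92
tool_pos: [419.2, 283.0, 61.7]
eef_rot: [3.141, -0.0, -1.103]
ft_force: [-0.2, -1.2, -0.7]
opening: -0.0
gripper_force: 0.2
time_s: 20.17
tool_pos: [420.6, 283.8, 61.8]
eef_rot: [3.141, 0.0, -1.103]
ft_force: [-1.7, -1.3, -0.2]
opening: -0.001
gripper_force: 1.1
```

```bash
for i in 1; do python3 -m handwheel '[[1,0,-0.002,0,0],[1,0,0,0,0]]'; python3 -m handwheel '[[1,0,-0.002,0,0],[1,0,0,0,0]]'; done | grep -E "pos|force"
python3 - <<'E'
from h import *
d=grab('scene');cr=d['image'][125:215,300:380];w=grab('wrist')['image']
o=np.zeros((450,800,3),np.uint8);o[:,:400]=cv2.resize(cr,(400,450),interpolation=cv2.INTER_CUBIC);o[:300,400:]=cv2.resize(w,(400,300))
cv2.imwrite('pics/l1.png',o[:,:,::-1])
E
```

```text
tool_pos: [421.1, 284.0, 61.7]
ft_force: [-11.1, -3.3, 4.6]
gripper_force: 5.8
tool_pos: [421.4, 284.0, 61.6]
ft_force: [-19.6, -6.8, 8.4]
gripper_force: 10.5
```

The lever is against its stop (force rose to 20 N). Backing off, lifting and checking by numbers.

```bash
python3 -m handwheel '[[1,0,0.005,0,0],[1,0,0.015,0,0],[1,0,0.02,0,0],[1,0,0,0,0],[1,0,0,-0.03,0],[1,0,0,-0.035,0],[1,0,0,-0.035,0],[1,0,0,-0.02,0]]' && python3 -m handwheel '[[1,0.03,0.01,0,0],[1,0.03,0.01,0,0],[1,0.03,0.01,0,0],[1,0,0,0,0],[1,0,0,0,0]]'
python3 - <<'E'
from h import *
w=grab('wrist');C=cloud(w);g=w['image'].astype(int);A=np.array([[.892,.452],[-.452,.892]])
D=(C[...,:2]-[461.3,197.3])@A.T
k=(g.max(2)<40)&(C[...,2]>60)&(C[...,2]<105)&(abs(D[...,1]-95)<25)&(abs(D[...,0])<60)
if k.sum():print('ball disp',np.median(D[k],0),np.median(C[k][:,2]),k.sum())
k=(g.min(2)>110)&(np.linalg.norm(D,axis=-1)<28)&(C[...,2]>30);print('stack',k.sum(),np.percentile(C[k][:,2],[5,50,95]) if k.sum() else '')
# scene: ball dark blob and bystander change
d=grab('scene');s=dict(np.load('scene0.npz'))
for z,x in((80.7,28.8),(80.7,-28.8)): print('expect px',x,proj(d,[*(np.array([461.3,197.3])+A.T@[x,95]),z]))
k=(d['image'].max(2)<35).astype(np.uint8);k[:110]=0;k[180:]=0;k[:,:310]=0;k[:,375:]=0
v,u=np.nonzero(k);print('dark',u.mean() if len(u) else 0,v.mean() if len(v) else 0,len(u))
f=np.abs(d['image'].astype(int)-s['image']).max(2)>60;f=cv2.morphologyEx(f.astype(np.uint8),cv2.MORPH_OPEN,np.ones((3,3)))
n,l,st,ce=cv2.connectedComponentsWithStats(f);print([(c.round().tolist(),int(a[4])) for c,a in zip(ce[1:],st[1:]) if a[4]>15])
go(0,0)
E
```

```text
time_s: 21.27
tool_pos: [390.3, 268.5, 187.1]
eef_rot: [-3.135, 0.002, -1.103]
ft_force: [1.3, 0.2, 0.7]
opening: 0.003
gripper_force: 0.0
time_s: 21.68
tool_pos: [403.4, 173.1, 182.9]
eef_rot: [-3.139, 0.001, -1.105]
ft_force: [0.2, 0.1, 0.5]
opening: -0.003
gripper_force: 0.0
ball disp [25.78484694 87.28088497] 86.69588693325409 861
stack 3319 [56.76701234 57.96522793 59.06295221]
expect px 28.8 [354.42651117 140.82250481]
expect px -28.8 [332.80973048 138.32586383]
dark 328.498753117207 123.61845386533666 401
[([138.0, 1.0], 34), ([312.0, 70.0], 4388), ([160.0, 19.0], 106), ([182.0, 52.0], 199), ([194.0, 96.0], 3364), ([104.0, 81.0], 894), ([32.0, 128.0], 4287), ([112.0, 126.0], 448), ([337.0, 138.0], 70), ([354.0, 141.0], 73), ([28.0, 195.0], 2047), ([339.0, 170.0], 158), ([304.0, 297.0], 215)]
pose [403.  174.3 182.2] [-3.1404e+00  4.0000e-04 -1.1031e+00] F [0.1 0.4 0. ] open 0.001 t 21.8
tx -26.1 ty 438.2 tz None spin -0.0007
```

```bash
python3 - <<'E'
from h import *
d=grab('scene');s=dict(np.load('scene0.npz'));print(d['image'][235,301],s['image'][235,301],d['image'][297,302],s['image'][297,302])
f=np.abs(d['image'].astype(int)-s['image']).max(2)>35;print(f[215:480].sum(),f[225:246,285:318].sum(),f[285:310,288:316].sum(),telemetry.observe()['ft_force'])
E
```

```text
[116 121 131] [172 179 167] [108 112 123] [173 180 169]
790 283 388 [ 0.89715368  0.88489784 -0.22141757]
```

```bash
python3 -c "
from workcell import ticket;print(ticket.job_done())"
```

```text
the job is handed in; nothing more can be done
None
```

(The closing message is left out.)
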